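# Unlock the tablet on the gaming desk

## Robot

A 6-joint arm with a two-finger parallel gripper is mounted at the origin on the work surface. World frame = base frame: x ahead of the robot, y to its left, z up, the work surface at z = 0. Lengths are in mm, angles in rad, forces in N, time in s.
With the tool pointing down it reaches from about 325 to 775 mm from the base axis. Payload 5.5 kg.
Tool frame: the origin (TCP) lies midway between the tips of the shut fingers; the grasp point (between the pads) lies 19 mm behind it (r.grip_point_offset is the z of the grasp point in the tool frame, in mm); z points along the fingers, y is the line along which they close (so a half turn about z gives the same grasp; the last joint's range is limited). The gripper opens to 88 mm and grips with 3 to 60 N. Pads are 20 mm wide; open, the fingers measure 115 mm over their backs; the gripper's body (75 mm by 178 mm) begins 61 mm behind the grasp point.
Start: joints at [-1.32, 0.091, 1.231, -0, 1.82, -0.057], TCP at [181.777, -571.816, 222.631] pointing down, gripper open.
Joint ranges: [-2.87, 2.87], [-0.86, 2.18], [0.17, 2.46], [-1.51, 4.65], [0.06, 2.69], [-2.65, 2.65]. Speed limits (rad/s): [2.57, 2.57, 3.01, 3.14, 3.14, 3.14].

## Interface

Orientations are given as [roll, pitch, yaw] about the fixed x, y, z axes, in that order (R = Rz(yaw) Ry(pitch) Rx(roll)).
In Python, from station import status, cams, job, r gives the robot as it stands.
- The arm moves only by the tool servo_tool, never from a script. Its argument "targets" is a list of rows, each an object with "offset": the shift along the tool's x, y, z in mm, a list of three; "rot": the turn, a rotation vector about the tool's x, y, z in rad, a list of three. A call has 1 to 8 rows; each row is the pose to reach, as a shift and turn from the pose commanded when the call began, along the tool's axes at that moment; what a row does not reach only later rows make up. A row lasts 1/8 s, in which the tool goes at most 62.5 mm and 10.7 degrees, less where a joint would pass 70% of its speed; a pose out of reach is approached as far as the arm can. A call with a gripper value outside its range is refused whole. "hand" is the opening, from 0 (shut) to 1 (fully open), set as the call begins (left out, the last holds). The fingers move at their own pace and stop on an object; "force" is the grip in N (left out, the last holds). Time passes only in rows, so rows that repeat a pose let the fingers close. It gives the time, the measured TCP pose, the force, the opening and the grip force at its end, in the units of the state.
- status.get_state(): the state, without advancing time (a new reading comes with each control period).
- cams.grab_frame(name): name is "scene" or "top"; returns a dict with "img" (400x640x3 uint8, red, green, blue), "fx", "fy", "cx", "cy" (pixels), "xyz" and "rotation" of the camera in the world. Camera axes: x right, y down, z forward; pixel columns grow to the right and rows downward; lengths in mm; the calibration is good to about 2 mm. A picture is of the moment at which its call begins. There is no depth.
- job.finish_job(): hands the job in; it is judged then, once.
The state is a dict: "t": time; "q": joint angles; "joint_velocities": joint speeds; "joint_torque": joint torques, N m; "eef_pos": TCP position; "eef_rot": TCP orientation; "force": force on the tool from outside, world axes, zero at the start; "ft_torque": the same for the moment, N m; "width": finger opening in mm; "gripper_force": force on a finger pad.
Only numpy, scipy, OpenCV 4.12 (cv2) and the standard library are available. Lean on these libraries where they do the work, as an engineer would, in place of code of your own. Each camera call takes 0.05 s, during which the arm holds its last target. There are 200 camera calls.

## Task

Unlock the tablet lying on the desk mat by drawing its lock pattern, a Z, with closed fingertips: touch the top left dot of the screen, slide lightly along the top row to the right, then down the diagonal through the centre dot to the bottom left, and along the bottom row to the last dot, and lift off. Top is where the padlock sign is; keep touching the glass all along the Z, touch no dot that is not on it, leave the tablet lying where it is and everything around it alone.

Things in the scene. Friction and masses are not known exactly. Their poses are not given: they have to be found in the camera images.
- tablet: tablet in a grey case, 160 x 252 x 10 mm, 0.4 to 0.7 kg, loose and flat on a 4 mm desk mat: its glass, flat, hard and slippery, lies 14 mm above the table top. Origin: centre of its underside; x to the screen's right, y to its top (padlock sign, camera), which is turned to the robot, give or take 45 degrees. The dark screen shows 3 x 3 white dots, 11 mm wide, 50 mm apart
- dot_tl: top left dot of the lock screen (first dot); origin on the surface of the glass, axes as the tablet's
- dot_tc: top middle dot of the lock screen (second dot); origin on the surface of the glass, axes as the tablet's
- dot_tr: top right dot of the lock screen (third dot: the Z turns here); origin on the surface of the glass, axes as the tablet's
- dot_mc: centre dot of the lock screen (fourth dot); origin on the surface of the glass, axes as the tablet's; 28 mm below the middle of the tablet (tablet x 0, y -28 mm). A dot is only drawn on the flat glass, does not give, and feels the fingertips on a 12 mm square
- dot_bl: bottom left dot of the lock screen (fifth dot: the Z turns here); origin on the surface of the glass, axes as the tablet's
- dot_bc: bottom middle dot of the lock screen (sixth dot); origin on the surface of the glass, axes as the tablet's
- dot_br: bottom right dot of the lock screen (seventh and last dot); origin on the surface of the glass, axes as the tablet's
- dot_ml: middle left dot of the lock screen (not on the Z); origin on the surface of the glass, axes as the tablet's
- dot_mr: middle right dot of the lock screen (not on the Z); origin on the surface of the glass, axes as the tablet's
- gap_top: 12 mm square of bare glass on the Z, halfway between its second and third dots, level with the rest and unmarked; origin on the surface of the glass
- gap_diag: 12 mm square of bare glass on the Z, halfway between its fourth and fifth dots, level with the rest and unmarked; origin on the surface of the glass
- gap_bottom: 12 mm square of bare glass on the Z, halfway between its sixth and last dots, level with the rest and unmarked; origin on the surface of the glass
- stylus: white tablet pen, 163 mm long, 9 mm thick, lying beside the tablet's right edge; origin under its middle
- earbuds: white rounded earbuds case, 46 x 60 x 25 mm, on the mat off the tablet's left edge; origin under its middle
- figure: little toy figure, 34 mm across, 57 mm high, standing on the mat off the tablet's right edge; origin under its middle
- mouse: computer mouse, 118 x 58 x 37 mm, on the mat at the +y side; origin under its middle
- controller: white game controller, about 165 x 110 x 52 mm, on the mat at the -y side; origin under its middle
- mug: white mug, 80 mm wide, 92 mm high, standing on the mat at one side; origin under its middle
- bunny: cream rabbit ornament, 66 mm wide, 143 mm high, standing on the mat at one side; origin under its middle

How it is judged:
By the outcome, as a careful person would: the job done as asked, in the order asked, and still so for the second after the job is handed in, with the robot touching nothing.
It also fails if it takes over 48 s, if anything falls off the work surface, if the arm or the gripper's body presses on something with over 40 N, if the wrist force passes 120 N, or if a joint passes its speed limit or range.

## Working session

There is one attempt and no reset: what is moved stays moved. The work goes in short steps, Python scripts to look and compute and a tool call to move; the robot and the scene stay as the last step left them, time stands still between calls to the robot, and variables do not carry over. Pictures are saved under pics/ and viewed, at most 10 in all, crops included, and the job is handed in when it is done.

Besides the shell and the picture viewer there is one more tool, called after "Emit:" as name(argument=value, ...) on one line, values as JSON. servo_tool: Moves the arm, as the interface text tells. Its arguments: {"type":"object","properties":{"targets":{"type":"array","items":{"type":"object","properties":{"offset":{"type":"array","items":{"type":"number"}},"rot":{"type":"array","items":{"type":"number"}}}}},"hand":{"type":"number"},"force":{"type":"number"}},"required":["targets"]}

```bash
mkdir -p pics; python3 - <<'E'
from station import status,cams,job,r
import cv2
for n in("scene","top"):
    f=cams.grab_frame(n);cv2.imwrite(f"pics/{n}0.png",f["img"][:,:,::-1]);print(n,{k:v for k,v in f.items() if k!="img"})
print(status.get_state())
E
```

```text
scene {'fx': 368.9014759829436, 'fy': 368.9014759829436, 'cx': 325.9767331615971, 'cy': 193.26826309115512, 'xyz': array([1169.47056961,  289.53005025,  671.31254774]), 'rotation': array([-2.30275215,  0.0174635 ,  1.99241214])}
top {'fx': 513.228542434982, 'fy': 513.228542434982, 'cx': 322.41123929360793, 'cy': 205.03424142473202, 'xyz': array([ 354.85290802,  -11.60420734, 1529.66481304]), 'rotation': array([-3.0420853 ,  0.00989525, -1.59421842])}
{'t': 0.1, 'q': array([-1.31968992e+00,  9.17715488e-02,  1.23175122e+00,  2.50443193e-05,
        1.81979738e+00, -5.67132507e-02]), 'joint_velocities': array([-0.00169051, -0.00253935, -0.00240157, -0.00116711, -0.0010258 ,
        0.00092359]), 'joint_torque': array([ 2.27540644e-03, -4.47856879e+01, -4.07571244e+01,  7.00423191e-02,
        2.83706310e-02, -9.60497141e-05]), 'eef_pos': array([ 181.72234248, -571.54336834,  221.63519378]), 'eef_rot': array([-3.13986931e+00, -1.22162888e-04,  3.07825701e-01]), 'force': array([ 0.24567634, -0.04415938,  0.44812022]), 'ft_torque': array([ 0.00464698, -0.00660868, -0.02763085]), 'gripper_force': 0.0, 'width': 88.04523395621334}
```

View pics/scene0.png

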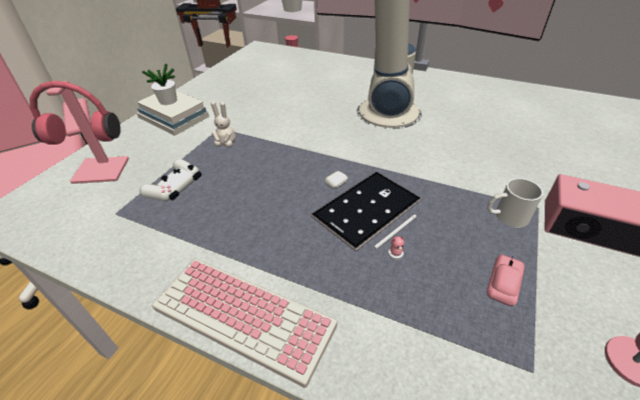

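View pics/top0.png

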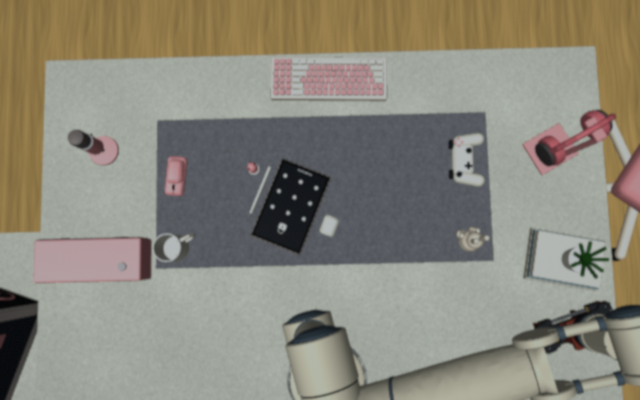

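The scene view shows the tablet at about (367,210) with its padlock at (385,193), turned to the robot. The pen and figure are at (396,231) and (397,246), the earbuds at (337,180). The top view shows the padlock at (281,229) and dots around (290,197).

```bash
cat > h.py <<'E'
import numpy as np,cv2
from scipy.spatial.transform import Rotation as R
from station import status,cams,job,r
def ray(f,uv,z):
    d=np.c_[(uv[:,0]-f["cx"])/f["fx"],(uv[:,1]-f["cy"])/f["fy"],np.ones(len(uv))]@R.from_euler("xyz",f["rotation"]).as_matrix().T
    return f["xyz"]+d*((z-f["xyz"][2])/d[:,2])[:,None]
E
python3 - <<'E'
from h import *
for n in("scene","top"):
    f=cams.grab_frame(n);g=cv2.cvtColor(f["img"],cv2.COLOR_RGB2GRAY)
    box=(305,170,425,250) if n=="scene" else (245,150,335,260)
    x0,y0,x1,y1=box; c=g[y0:y1,x0:x1]
    dark=((c<40)*255).astype("uint8")
    k,lab,st,_=cv2.connectedComponentsWithStats(dark)
    i=1+st[1:,4].argmax()
    cs,_=cv2.findContours((lab==i).astype("uint8"),cv2.RETR_EXTERNAL,cv2.CHAIN_APPROX_NONE)
    h=cv2.convexHull(cs[0]);m=np.zeros_like(c);cv2.drawContours(m,[h],0,255,-1);m=cv2.erode(m,np.ones((5,5)))
    w=((c>70)&(m>0)).astype("uint8")
    k,lab,st,_=cv2.connectedComponentsWithStats(w)
    uv=[];a=[]
    for j in range(1,k):
        yy,xx=np.where(lab==j);wt=c[yy,xx].astype(float)-40
        # weighted centroid over dilated blob
        d=cv2.dilate((lab==j).astype("uint8"),np.ones((3,3)));yy,xx=np.where(d);wt=np.clip(c[yy,xx].astype(float)-20,0,None)
        uv.append([(xx*wt).sum()/wt.sum()+x0,(yy*wt).sum()/wt.sum()+y0]);a.append(st[j,4])
    uv=np.array(uv);P=ray(f,uv,14)
    print(n)
    for u,p,s in zip(uv,P,a):print(u.round(1),p.round(1),s)
E
```

```text
scene
[384.3 192.8] [443.9 121.6  14. ] 73
[358.5 191.9] [467.5  57.5  14. ] 16
[345.3 200.7] [513.2  37.7  14. ] 20
[372.5 201.2] [487.2 103.4  14. ] 20
[331.3 210.1] [559.5  18.2  14. ] 21
[359.3 210.5] [533.   83.9  14. ] 19
[387.3 210.8] [506.2 149.1  14. ] 23
[345.3 220.4] [578.9  64.3  14. ] 22
[374.2 220.8] [552.4 130.   14. ] 22
[336.6 226.9] [607.5  53.1  14. ] 43
[360.1 231.3] [598.5 110.2  14. ] 25
top
[304.5 172. ] [607.   51.2  14. ] 36
[284.8 175.2] [598.8 110.1  14. ] 22
[300.2 181.4] [578.9  64.4  14. ] 23
[315.8 187.5] [559.3  18.4  14. ] 22
[278.4 190.7] [552.7 130.   14. ] 20
[294.  196.9] [532.8  83.9  14. ] 21
[309.6 203. ] [513.4  37.8  14. ] 22
[272.  206.2] [506.8 149.7  14. ] 21
[287.6 212.5] [486.7 103.6  14. ] 22
[303.3 218.5] [467.7  57.5  14. ] 22
[281.7 227.1] [443.9 121.8  14. ] 87
```

Emit:
servo_tool(hand=0, force=15, targets=[{"offset": [14, -15, 0], "rot": [0, 0, -0.03]}, {"offset": [42, -46, 0], "rot": [0, 0, -0.12]}, {"offset": [80, -88, 0], "rot": [0, 0, -0.25]}, {"offset": [120, -133, 0], "rot": [0, 0, -0.4]}, {"offset": [160, -177, 0], "rot": [0, 0, -0.55]}, {"offset": [200, -222, 0], "rot": [0, 0, -0.7]}, {"offset": [240, -266, 0], "rot": [0, 0, -0.8]}, {"offset": [280, -310, 0], "rot": [0, 0, -0.86]}])

```text
t: 1.2
eef_pos: [355.0, -189.8, 222.6]
eef_rot: [3.141, 0.0, 1.17]
force: [1.2, 0.7, -0.2]
width: 11.2
gripper_force: 0.0
```

Emit:
servo_tool(targets=[{"offset": [40, 1, 0], "rot": [0, 0, 0]}, {"offset": [85, 2, 0], "rot": [0, 0, 0]}, {"offset": [130, 3, 10], "rot": [0, 0, 0]}, {"offset": [175, 4, 35], "rot": [0, 0, 0]}, {"offset": [215, 5, 70], "rot": [0, 0, 0]}, {"offset": [248, 6, 105], "rot": [0, 0, 0]}, {"offset": [267, 6, 140], "rot": [0, 0, 0]}, {"offset": [273.5, 6.2, 162], "rot": [0, 0, 0]}])

```text
t: 2.2
eef_pos: [466.9, 58.8, 58.3]
eef_rot: [-3.139, 0.001, 1.17]
force: [0.5, -1.1, 0.1]
width: 0.5
gripper_force: 0.0
```

Emit:
servo_tool(targets=[{"offset": [0, 0, 10]}, {"offset": [0, 0, 20]}, {"offset": [0, 0, 26]}, {"offset": [0, 0, 30]}, {"offset": [0, 0, 30]}, {"offset": [0, 0, 30]}])

```text
validation failed for argument at $.ta...
```

```bash
python3 - <<'E'
from h import *
s=status.get_state();print(s["t"],s["eef_pos"],s["eef_rot"],s["force"],s["width"],s["joint_velocities"])
p=s["eef_pos"];e=np.array([.392,.920]);d=np.array([.920,-.392])
v=np.array([467.6,57.5])-p[:2];print(v@e,v@d)
f=cams.grab_frame("scene");im=f["img"][130:270,280:460];cv2.imwrite("pics/s1.png",cv2.resize(im,None,fx=4,fy=4)[:,:,::-1])
E
```

```text
2.2 [466.85198753  58.75044342  58.2924966 ] [-3.13908039e+00  1.03559782e-03  1.16951749e+00] [ 0.46832204 -1.13612073  0.09163004] 0.5210320309020379 [ 0.08153436  0.15280108  0.15802457 -0.00563539 -0.33250599  0.08919112]
-0.8571870554624537 1.1783452942124952
```

View pics/s1.png

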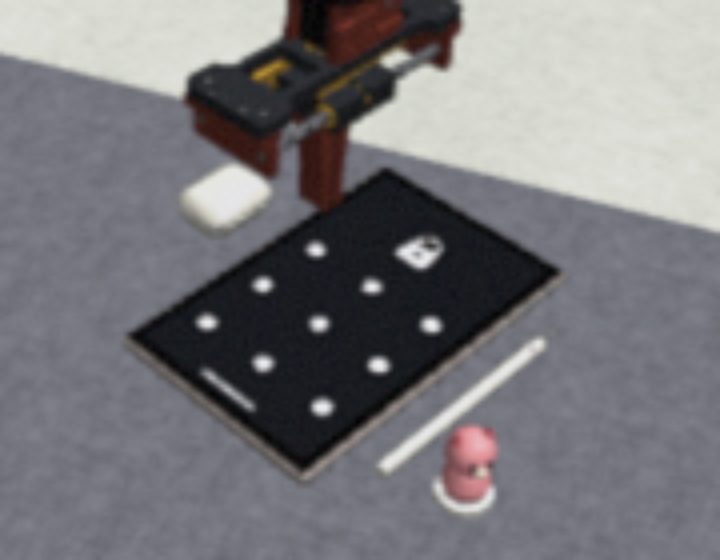

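The fingertips are shut, hanging over the top left dot at crop (316,248); the tablet and its neighbours are undisturbed.

Emit:
servo_tool(targets=[{"offset": [0, 0, 10], "rot": [0, 0, 0]}, {"offset": [0, 0, 22], "rot": [0, 0, 0]}, {"offset": [0, 0, 32], "rot": [0, 0, 0]}, {"offset": [0, 0, 36], "rot": [0, 0, 0]}, {"offset": [0, 0, 36], "rot": [0, 0, 0]}, {"offset": [0, 0, 36], "rot": [0, 0, 0]}, {"offset": [0, 0, 36], "rot": [0, 0, 0]}])

```text
t: 3.12
eef_pos: [468.0, 57.6, 25.1]
eef_rot: [3.141, -0.0, 1.168]
force: [0.0, 0.7, -0.4]
width: 0.5
gripper_force: 0.0
```

```bash
python3 - <<'E'
from h import *
for i in range(3):
    s=status.get_state();print(s["t"],s["eef_pos"],s["eef_rot"],s["force"],s["width"])
    p=s["eef_pos"];e=np.array([.392,.920]);d=np.array([.920,-.392])
    v=np.array([467.6,57.5])-p[:2];print(v@e,v@d); 
    if i<2: f=cams.grab_frame("top")
E
```

```text
3.125 [467.96432846  57.62858467  25.1074452 ] [ 3.14088451e+00 -3.78828664e-04  1.16779457e+00] [ 0.04405758  0.67651541 -0.4467166 ] 0.4558286945945464
-0.2611146506217219 -0.28477699797644407
3.175 [467.89491994  57.62143969  25.01973257] [ 3.14101015e+00 -2.96924073e-04  1.16780032e+00] [ 0.06484892 -0.40277609 -0.12445735] 0.3392667044290783
-0.2273331266549682 -0.22372198475873312
3.225 [467.8326896   57.63544498  24.91954211] [ 3.14118081e+00 -1.96622724e-04  1.16787562e+00] [ 0.08319276  0.45568659 -0.44985013] 0.47193472058655633
-0.21582370593928074 -0.16098000282812389
```

Emit:
servo_tool(targets=[{"offset": [0, 0, 4], "rot": [0, 0, 0]}, {"offset": [0, 0, 7], "rot": [0, 0, 0]}, {"offset": [0, 0, 8.5], "rot": [0, 0, 0]}, {"offset": [0, 0, 9], "rot": [0, 0, 0]}, {"offset": [0, 0, 9.5], "rot": [0, 0, 0]}, {"offset": [0, 0, 10], "rot": [0, 0, 0]}, {"offset": [0, 0, 10.3], "rot": [0, 0, 0]}, {"offset": [0, 0, 10.3], "rot": [0, 0, 0]}])

```text
t: 4.22
eef_pos: [467.7, 57.6, 14.4]
eef_rot: [3.142, -0.0, 1.168]
force: [-0.7, -0.2, 0.2]
width: -0.1
gripper_force: 0.1
```

Emit:
servo_tool(targets=[{"offset": [0, 0, 0.2], "rot": [0, 0, 0]}, {"offset": [0, 0, 0.4], "rot": [0, 0, 0]}, {"offset": [0, 0, 0.6], "rot": [0, 0, 0]}, {"offset": [0, 0, 0.6], "rot": [0, 0, 0]}])

```text
t: 4.72
eef_pos: [467.7, 57.6, 14.3]
eef_rot: [3.141, -0.0, 1.168]
force: [-2.5, -0.5, 5.2]
width: 0.8
gripper_force: 2.7
```

Emit:
servo_tool(targets=[{"offset": [2, 0, 0.1], "rot": [0, 0, 0]}, {"offset": [6, 0, 0.1], "rot": [0, 0, 0]}, {"offset": [11, 0, 0.1], "rot": [0, 0, 0]}, {"offset": [16, 0, 0.1], "rot": [0, 0, 0]}, {"offset": [21, 0, 0.1], "rot": [0, 0, 0]}, {"offset": [26, 0, 0.1], "rot": [0, 0, 0]}, {"offset": [31, 0, 0.1], "rot": [0, 0, 0]}, {"offset": [36, 0, 0.1], "rot": [0, 0, 0]}])

```text
t: 5.72
eef_pos: [482.3, 89.7, 14.3]
eef_rot: [3.14, 0.002, 1.167]
force: [-1.5, -4.7, 4.7]
width: 0.2
gripper_force: 2.7
```

```bash
cat >> h.py <<'E'
REF={k:np.array(v) for k,v in dict(tl=(467.6,57.5),tc=(487,103.5),tr=(506.5,149.4),ml=(513.3,37.75),mc=(532.9,83.9),mr=(552.5,130),bl=(559.4,18.3),bc=(578.9,64.35),br=(598.7,110.2)).items()}
def dots(n):
    f=cams.grab_frame(n);g=cv2.cvtColor(f["img"],cv2.COLOR_RGB2GRAY)
    k,lab,st,_=cv2.connectedComponentsWithStats((g>70).astype("uint8"))
    for j in range(1,k):
        if not 8<st[j,4]<40: continue
        d=cv2.dilate((lab==j).astype("uint8"),np.ones((3,3)));yy,xx=np.where(d);w=np.clip(g[yy,xx].astype(float)-20,0,None)
        p=ray(f,np.array([[(xx*w).sum()/w.sum(),(yy*w).sum()/w.sum()]]),14)[0,:2]
        for q,v in REF.items():
            if np.linalg.norm(p-v)<12: print(n,q,st[j,4],(p-v).round(1))
def st():
    s=status.get_state();print(s["t"],s["eef_pos"].round(2),s["eef_rot"].round(4),s["force"].round(2),s["ft_torque"].round(2))
E
python3 - <<'E'
from h import *
st();dots("scene");st();dots("top");st()
E
```

```text
5.725 [482.29  89.74  14.33] [3.1398e+00 1.6000e-03 1.1673e+00] [-1.54 -4.72  4.74] [-0.78  0.22  0.04]
scene ml 20 [-0.  0.]
scene tc 21 [ 0.  -0.3]
scene bl 22 [ 0.1 -0. ]
scene mc 20 [0. 0.]
scene tr 23 [-0.3 -0.3]
scene bc 22 [-0.1 -0. ]
scene mr 23 [-0.1 -0. ]
scene br 25 [-0.2  0. ]
5.775 [482.46  90.29  14.3 ] [3.1398e+00 9.0000e-04 1.1675e+00] [-0.68 -3.76  5.22] [-0.63  0.03  0.03]
top br 22 [ 0.  -0.1]
top bl 21 [-0.1  0.1]
5.825 [482.5   90.29  14.34] [3.1397e+00 5.0000e-04 1.1677e+00] [-0.32 -3.31  4.95] [-0.52 -0.01  0.03]
```

Emit:
servo_tool(targets=[{"offset": [4, 0, 0], "rot": [0, 0, 0]}, {"offset": [9, 0, 0], "rot": [0, 0, 0]}, {"offset": [14, 0, 0], "rot": [0, 0, 0]}, {"offset": [19, 0, 0], "rot": [0, 0, 0]}, {"offset": [24, 0, 0], "rot": [0, 0, 0]}, {"offset": [29, 0, 0], "rot": [0, 0, 0]}, {"offset": [34, 0, 0], "rot": [0, 0, 0]}, {"offset": [38, 0, 0], "rot": [0, 0, 0]}])

```text
t: 6.82
eef_pos: [497.1, 124.6, 14.3]
eef_rot: [3.14, 0.002, 1.167]
force: [-1.4, -5.4, 6.2]
width: 0.3
gripper_force: 3.3
```

Emit:
servo_tool(targets=[{"offset": [4, 0, 0], "rot": [0, 0, 0]}, {"offset": [9, 0, 0], "rot": [0, 0, 0]}, {"offset": [14, 0, 0], "rot": [0, 0, 0]}, {"offset": [19, 0, 0], "rot": [0, 0, 0]}, {"offset": [23, 0, 0], "rot": [0, 0, 0]}, {"offset": [26, 0, 0], "rot": [0, 0, 0]}, {"offset": [26, 0, 0], "rot": [0, 0, 0]}])

```text
t: 7.7
eef_pos: [507.4, 148.8, 14.4]
eef_rot: [3.14, 0.001, 1.168]
force: [-0.3, -3.7, 5.9]
width: 0.5
gripper_force: 3.0
```

```bash
python3 - <<'E'
from h import *
st();dots("scene");st()
E
```

```text
7.7 [507.37 148.82  14.36] [3.1401e+00 8.0000e-04 1.1675e+00] [-0.29 -3.74  5.9 ] [-0.72  0.2   0.01]
scene ml 20 [-0.  0.]
scene bl 21 [ 0.  -0.1]
scene mc 19 [0. 0.]
scene bc 22 [-0. -0.]
scene mr 23 [-0.1 -0. ]
scene br 24 [-0.2  0. ]
7.75 [507.35 148.81  14.35] [3.1401e+00 8.0000e-04 1.1675e+00] [-1.23 -3.83  5.67] [-0.69  0.13  0.04]
```

Emit:
servo_tool(targets=[{"offset": [-2, 2, 0], "rot": [0, 0, 0]}, {"offset": [-6, 6, 0], "rot": [0, 0, 0]}, {"offset": [-10, 10, 0], "rot": [0, 0, 0]}, {"offset": [-14, 14, 0], "rot": [0, 0, 0]}, {"offset": [-18, 18, 0], "rot": [0, 0, 0]}, {"offset": [-22, 22, 0], "rot": [0, 0, 0]}, {"offset": [-26, 26, 0], "rot": [0, 0, 0]}, {"offset": [-30, 30, 0], "rot": [0, 0, 0]}])

```text
t: 8.75
eef_pos: [523.0, 111.5, 14.3]
eef_rot: [-3.141, -0.003, 1.168]
force: [-1.1, 4.5, 5.5]
width: 0.3
gripper_force: 2.6
```

```bash
python3 - <<'E'
from h import *
st();dots("scene");st()
E
```

```text
8.75 [522.99 111.51  14.34] [-3.1413e+00 -3.1000e-03  1.1685e+00] [-1.06  4.5   5.52] [0.7  0.24 0.04]
scene ml 12 [ 1.9 -0.8]
scene bl 22 [ 0. -0.]
scene mc 19 [0.2 0.3]
scene tr 22 [-0.3 -0.3]
scene bc 22 [-0.1 -0. ]
scene mr 22 [-0.1 -0. ]
scene br 25 [-0.2  0.1]
8.8 [523.21 110.93  14.33] [ 3.1415e+00 -2.7000e-03  1.1681e+00] [-0.95  3.38  6.01] [0.45 0.1  0.02]
```

Emit:
servo_tool(targets=[{"offset": [-4, 4, 0], "rot": [0, 0, 0]}, {"offset": [-8, 8, 0], "rot": [0, 0, 0]}, {"offset": [-12, 12, 0], "rot": [0, 0, 0]}, {"offset": [-16, 16, 0], "rot": [0, 0, 0]}, {"offset": [-20, 20, 0], "rot": [0, 0, 0]}, {"offset": [-24, 24, 0], "rot": [0, 0, 0]}, {"offset": [-28, 28, 0], "rot": [0, 0, 0]}, {"offset": [-32, 32, 0], "rot": [0, 0, 0]}])

```text
t: 9.8
eef_pos: [539.9, 69.6, 14.4]
eef_rot: [-3.141, -0.003, 1.169]
force: [-1.7, 4.6, 6.5]
width: 0.1
gripper_force: 2.8
```

```bash
python3 - <<'E'
from h import *
st();dots("scene");st()
E
```

```text
9.8 [539.89  69.57  14.36] [-3.1413e+00 -3.1000e-03  1.1685e+00] [-1.75  4.55  6.5 ] [0.67 0.21 0.  ]
scene tc 20 [ 0.2 -0.1]
scene bl 22 [ 0. -0.]
scene mc 18 [0.  0.7]
scene tr 23 [-0.3 -0.3]
scene bc 23 [-0.1 -0. ]
scene mr 23 [-0.1  0. ]
scene br 25 [-0.2  0.1]
9.85 [540.12  68.97  14.34] [ 3.1415e+00 -2.7000e-03  1.1681e+00] [-0.97  3.41  6.52] [0.53 0.1  0.01]
```

Emit:
servo_tool(targets=[{"offset": [-5, 5, 0], "rot": [0, 0, 0]}, {"offset": [-10, 10, 0], "rot": [0, 0, 0]}, {"offset": [-15, 15, 0], "rot": [0, 0, 0]}, {"offset": [-20, 20, 0], "rot": [0, 0, 0]}, {"offset": [-25, 25, 0], "rot": [0, 0, 0]}, {"offset": [-30, 30, 0], "rot": [0, 0, 0]}, {"offset": [-35, 35, 0], "rot": [0, 0, 0]}, {"offset": [-38, 38, 0], "rot": [0, 0, 0]}])

```text
t: 10.85
eef_pos: [560.0, 19.6, 14.3]
eef_rot: [-3.141, -0.003, 1.168]
force: [-2.5, 4.8, 5.7]
width: 0.8
gripper_force: 3.0
```

```bash
python3 - <<'E'
from h import *
st();dots("scene");st()
E
```

```text
10.85 [559.98  19.64  14.34] [-3.1413e+00 -3.0000e-03  1.1683e+00] [-2.47  4.85  5.67] [0.78 0.33 0.01]
scene tl 18 [-0.  0.]
scene ml 20 [-0.1  0. ]
scene tc 21 [ 0.2 -0.1]
scene mc 20 [ 0. -0.]
scene tr 24 [-0.3 -0.3]
scene bc 23 [-0.1 -0. ]
scene mr 23 [-0.1  0. ]
scene br 25 [-0.2  0. ]
10.9 [560.15  19.21  14.35] [ 3.1415e+00 -2.7000e-03  1.1681e+00] [-1.27  3.46  5.76] [ 0.55  0.16 -0.02]
```

Emit:
servo_tool(targets=[{"offset": [2, 0, 0], "rot": [0, 0, 0]}, {"offset": [6, 0, 0], "rot": [0, 0, 0]}, {"offset": [11, 0, 0], "rot": [0, 0, 0]}, {"offset": [16, 0, 0], "rot": [0, 0, 0]}, {"offset": [21, 0, 0], "rot": [0, 0, 0]}, {"offset": [26, 0, 0], "rot": [0, 0, 0]}, {"offset": [31, 0, 0], "rot": [0, 0, 0]}, {"offset": [36, 0, 0], "rot": [0, 0, 0]}])

```text
t: 11.9
eef_pos: [574.2, 50.3, 14.3]
eef_rot: [3.14, 0.001, 1.167]
force: [-0.9, -4.6, 6.6]
width: 0.5
gripper_force: 2.8
```

Emit:
servo_tool(targets=[{"offset": [5, 0, 0], "rot": [0, 0, 0]}, {"offset": [10, 0, 0], "rot": [0, 0, 0]}, {"offset": [15, 0, 0], "rot": [0, 0, 0]}, {"offset": [20, 0, 0], "rot": [0, 0, 0]}, {"offset": [25, 0, 0], "rot": [0, 0, 0]}, {"offset": [30, 0, 0], "rot": [0, 0, 0]}, {"offset": [35, 0, 0], "rot": [0, 0, 0]}, {"offset": [39, 0, 0], "rot": [0, 0, 0]}])

```text
t: 12.9
eef_pos: [589.5, 86.2, 14.4]
eef_rot: [3.14, 0.001, 1.167]
force: [-1.5, -4.7, 6.0]
width: 0.5
gripper_force: 2.9
```

Emit:
servo_tool(targets=[{"offset": [5, 0, 0], "rot": [0, 0, 0]}, {"offset": [10, 0, 0], "rot": [0, 0, 0]}, {"offset": [15, 0, 0], "rot": [0, 0, 0]}, {"offset": [20, 0, 0], "rot": [0, 0, 0]}, {"offset": [24, 0, 0], "rot": [0, 0, 0]}, {"offset": [26, 0, 0], "rot": [0, 0, 0]}, {"offset": [26, 0, 0], "rot": [0, 0, 0]}])

```text
t: 13.78
eef_pos: [599.7, 110.3, 14.4]
eef_rot: [3.14, 0.001, 1.167]
force: [-1.6, -3.7, 6.0]
width: 0.2
gripper_force: 2.8
```

```bash
python3 - <<'E'
from h import *
st();dots("scene");st()
E
```

```text
13.775 [599.74 110.33  14.37] [3.1400e+00 9.0000e-04 1.1674e+00] [-1.59 -3.65  5.99] [-0.72  0.16  0.01]
scene ml 37 [5.5 3.4]
scene tr 22 [-0.3 -0.3]
scene mr 23 [-0.1 -0. ]
13.825 [599.72 110.31  14.38] [3.1400e+00 9.0000e-04 1.1673e+00] [-1.51 -3.12  4.85] [-0.74  0.16  0.  ]
```

At the last dot within about 1 mm, so I lift off.

Emit:
servo_tool(targets=[{"offset": [0, 0, -3], "rot": [0, 0, 0]}, {"offset": [0, 0, -10], "rot": [0, 0, 0]}, {"offset": [0, 0, -25], "rot": [0, 0, 0]}, {"offset": [0, 0, -45], "rot": [0, 0, 0]}, {"offset": [0, 0, -65], "rot": [0, 0, 0]}, {"offset": [0, 0, -80], "rot": [0, 0, 0]}, {"offset": [0, 0, -90], "rot": [0, 0, 0]}, {"offset": [0, 0, -90], "rot": [0, 0, 0]}])

```text
t: 14.82
eef_pos: [599.7, 111.4, 104.6]
eef_rot: [3.14, -0.001, 1.168]
force: [-0.0, 0.6, -0.1]
width: 0.8
gripper_force: 0.0
```

```bash
python3 - <<'E'
from h import *
st();dots("scene");dots("top");st()
f=cams.grab_frame("scene");cv2.imwrite("pics/s2.png",f["img"][:,:,::-1])
E
```

```text
14.825 [599.69 111.36 104.65] [ 3.1403e+00 -8.0000e-04  1.1678e+00] [-0.04  0.56 -0.08] [-0.04 -0.04 -0.01]
scene tc 21 [ 0.2 -0.2]
scene ml 11 [ 2.5 -0.9]
scene bl 22 [ 0.1 -0.1]
scene mc 20 [-0.  0.]
scene tr 24 [-0.3 -0.3]
scene bc 22 [-0. -0.]
scene mr 23 [-0.1  0. ]
scene br 25 [-0.2  0. ]
top bl 21 [-0.1  0.1]
top ml 20 [ 0.  -0.1]
top tr 21 [0.2 0.3]
14.925 [598.97 111.25 102.97] [-3.1407e+00  5.0000e-04  1.1678e+00] [-0.59  0.27  0.14] [-0.08 -0.11 -0.03]
```

View pics/s2.png

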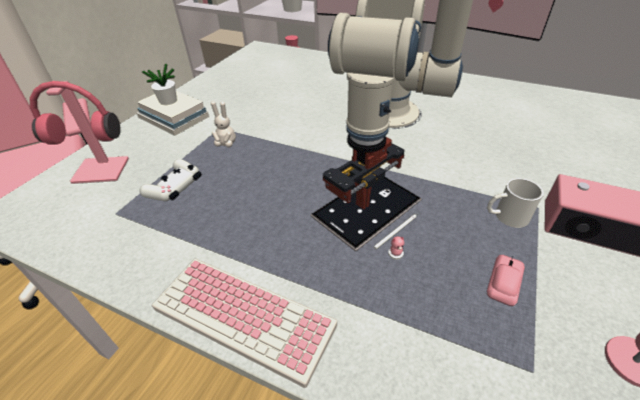

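The arm is clear above the tablet at (365,190). The tablet, pen and figure are where they were, so I hand the job in.

```bash
python3 -c "
from station import job
print(job.finish_job())"
```

```text
the job is handed in; nothing more can be done
None
```

I drew the Z from the top left dot to the bottom right one in a single touch at about 5–6 N, lifted off and handed the job in at about 15 s; the tablet had not moved, though the pictures don't show whether it unlocked.

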